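# Pop the sander's fuse hatch

### The arm

A 7-joint arm with a two-finger parallel gripper is mounted at the origin on the work surface. World frame = base frame: x ahead of the robot, y to its left, z up, the work surface at z = 0. Lengths are in mm, angles in degrees, forces in N, time in s.
With the tool pointing down it reaches from about 350 to 900 mm from the base axis. Payload 7.2 kg.
Tool frame: the origin (TCP) lies at the very end of the fingers, on their centre line; the grasp point (between the pads) lies 19 mm behind it (arm.hold_point_z is the distance from the TCP to the grasp point, in mm); y points along the fingers, x is the direction in which the jaws open and shut, and the axes are right-handed (so a half turn about y gives the same grasp; the last joint's range is limited). The gripper opens to 85 mm and grips with 20 to 120 N. Pads are 22 mm wide; open, the fingers measure 114 mm over their backs; the gripper's body (76 mm by 85 mm) begins 54 mm behind the grasp point. The pads swing forward as they close: fully open they stand 13 mm farther back than shut.
Start: joints at [-3.908, 23.554, -0.728, 91.456, 0.321, 64.991, -4.71], TCP at [625.003, -0.011, 231.297] pointing down, gripper open.
Joint ranges: [-169.25, 169.25], [-16.82, 113.86], [-84.01, 82.57], [7.8, 145.47], [-59.2, 239.2], [7.22, 106.19], [-163.78, 163.78]. Speed limits (degrees/s): [136.94, 136.94, 172.46, 172.46, 180, 180, 180].

### API

Orientations are given as a 3x3 rotation matrix whose columns are the frame's x, y, z axes.
In Python, from station import arm gives the robot as it stands.
- The arm moves only by the tool jog_arm, never from a script. Its argument "commands" is a list of rows, each a list of 3 entries, a list of its own where there are three numbers: the closure, from 0 (fully open) to 1 (shut), then the shift along the world's x, y, z in mm, then the turn about the world's z in rad. In form: [[claw, [tx, ty, tz], roll], ...]. A call has 1 to 5 rows; each row shifts and turns the pose as measured when the row begins; what a row does not reach is not made up. A row lasts 1/12 s, in which the tool goes at most 41.7 mm and 7.16 degrees, less where a joint would pass 70% of its speed; a pose out of reach is approached as far as the arm can. A call is refused whole if a number of a shift passes 41.7 or a number of a turn 0.125, either way. A call with a gripper value outside its range is refused whole. The fingers move at their own pace and stop on an object; the grip force is fixed at half the most. Time passes only in rows, so rows that do not move let the fingers close. It gives the time, the measured TCP pose, the force and the opening at its end, in the units of the state.
- arm.sense(): the state, without advancing time (a new reading comes with each control period).
- arm.grab_frame(name): name is "scene" or "side" or "wrist"; returns (picture, depth): 420x560x3 uint8, blue, green, red; 420x560 float32, mm along the optical axis (not along the pixel's ray), 0 where there is no reading.
- arm.calibration(name): a dict with "mtx" (3x3 intrinsics, pixels), "k1" (the pictures are not rectified: a ray, as slopes to the right and down, at radius r is drawn at 1 + k1 r^2 times it, then the intrinsics apply), "R" (3x3) and "t" (3): a world point X has camera coordinates R X + t; the wrist camera has in their place "tool_from_camera" (4x4, takes a point from camera to tool coordinates, whose origin is the TCP and whose axes are the tool frame's). Camera axes: x right, y down, z forward; pixel columns grow to the right and rows downward; lengths in mm; the calibration is good to about 2 mm. A picture is of the moment at which its call begins: read the wrist's pose just before it. calibration takes no time and is no camera call.
- arm.job_done(): hands the job in, once; it reports no verdict.
Trained networks look in the newest picture that a camera, given by its name, has taken for a name from the list of things; names that differ only in an ending like _2 or _b are one class to them, and where a whole thing is asked for, a point or a joint stands for the part that bears it (a point fixed in the world has none). Each returns a list of dicts, best first, with "score" (0 to 1); they miss things now and then, are a little off and sometimes report something else, mostly with a low value. They report only what shows in the picture. A call takes as long as a camera call.
- arm.outline_of(target, camera): "pixels" (420x560 bool, what is visible of it) and "rect" ([left, top, right, bottom] in pixels, round what is visible of it).
The state is a dict: "t": time; "joints": joint angles; "dq": joint speeds; "effort": joint torques, N m; "position": TCP position; "tcp_rot": TCP orientation; "contact_force": force on the tool from outside, world axes, zero at the start; "torque": the same for the moment, N m; "opening": finger opening in mm.
Only numpy, scipy, OpenCV 4.12 (cv2) and the standard library are available. Lean on these libraries where they do the work, as an engineer would, in place of code of your own. Each camera call takes 0.05 s, during which the arm holds its last target. There are 200 camera calls.

### The job

Press the white pad on the red fuse-box hatch once with the fingertips, all the way in, then let go so that the push latch releases and the hatch springs open. Back off and watch for two seconds that it stays open by itself; do not push it shut again, leave the blue hatch shut, and do not move the glue bottle, the sanding block or the tin.

Things in the scene. Friction and masses are not known exactly. Their poses are not given: they have to be found in the camera images.
- red_pad (a point): centre of the top of the round white pad (32 mm wide, 6 mm proud) on the red hatch, about 82 mm above the bench when shut; z points out of the hatch, x to its hinge 118 mm away. Hatch: red plate 134 (x) by 90 by 10 mm, 6 mm proud of the rim of a grey fuse box 200 x 130 x 70 mm fixed to the bench; free edge 22 mm from the pad's centre. Box place, turn, and side of the blue one vary.
- red_hatch (a joint): opening of the red hatch, rad: about 0 shut and latched, negative pressed in, 0.7 fully open (free edge 90 mm up). Push latch: press the pad straight down 5 mm or more (about 3 N; stop at 8 mm, -0.07 rad) and lift off: a spring swings the hatch up behind the finger, fully open within 1 s of the finger being clear. Under 4 mm it stays latched. Once open it does not latch again.
- blue_pad (a point): centre of the top of the round white pad (32 mm wide, 6 mm proud) on the blue hatch, about 82 mm above the bench when shut; z points out of the hatch, x to its hinge 118 mm away. Hatch: blue plate 134 (x) by 90 by 10 mm, 6 mm proud of the rim of a grey fuse box 200 x 130 x 70 mm fixed to the bench; free edge 22 mm from the pad's centre. Box place, turn, and side of the red one vary. Do not press.
- blue_hatch (a joint): opening of the blue hatch, rad: same hatch, latch and values as the red one (0 shut and latched, 0.7 open). To be left shut and unpressed.
- glue: white glue bottle with an orange cap, 60 mm across, 150 mm high, loose, stands on the bench near the work; this is the centre of its underside. To be left alone.
- sander: wooden sanding block, 62 x 102 mm, 28 mm high, its long side along its y axis, loose, stands on the bench near the work; this is the centre of its underside. To be left alone.
- tin: round tin with a green label, 70 mm across, 75 mm high, loose, stands on the bench near the work; this is the centre of its underside. To be left alone.

How it is judged (in metres and radians):
On the way, in this order (a step that is already met when the one before it is completed fails the run):
1. the fingers, on its white pad, press the red hatch in (beyond -0.02 rad) (value of joint red_hatch below -0.02 rad and contact force between the fingers and red_hatch_c1 above 0.5 N).
2. the red hatch has sprung open beyond 0.55 rad, and stays so for a second untouched by the robot (value of joint red_hatch above 0.55 rad and contact force between each of the arm, the fingers and red_hatch below 0.05 N), for 1 s.
At the end, for the whole second after the job is handed in: the red hatch stands open beyond 0.55 rad at rest, the blue hatch is shut within 0.02 rad, and glue bottle, sanding block and tin are within 15 mm of where they stood (value of joint red_hatch between 0.55 and 0.8 rad and velocity of joint red_hatch between -0.1 and 0.1 rad/s and value of joint blue_hatch between -0.02 and 0.02 rad and distance of each of glue, sander, tin from where it was at the start of the episode below 0.015 m); the robot touches nothing.
It fails at once if the open red hatch is pushed back down (pressed again) (value of joint red_hatch between 0.15 and 0.5 rad and velocity of joint red_hatch below -0.2 rad/s).
It fails at once if the blue hatch is pressed in or opened (not (value of joint blue_hatch between -0.02 and 0.02 rad)).
It fails at once if the glue bottle was moved (distance of glue from where it was at the start of the episode above 0.015 m).
It fails at once if the sanding block was moved (distance of sander from where it was at the start of the episode above 0.015 m).
It fails at once if the tin was moved (distance of tin from where it was at the start of the episode above 0.015 m).
It also fails if it takes over 35 s, if anything falls off the work surface, if the arm or the gripper's body presses on something with over 40 N, if the wrist force passes 120 N, or if a joint passes its speed limit or range.

## Working session

There is one attempt and no reset: what is moved stays moved. The work goes in short steps, Python scripts to look and compute and a tool call to move; the robot and the scene stay as the last step left them, time stands still between calls to the robot, and variables do not carry over. Pictures are saved under pics/ and viewed, about 8 in all and at most 12, crops included, and the job is handed in when it is done.

Besides the shell and the picture viewer there is one more tool, called after "Call:" in YAML: its name, and indented under it one key for each argument. jog_arm: Moves the arm, as the interface text tells. Its arguments: {"type":"object","properties":{"commands":{"type":"array"}},"required":["commands"]}

```bash
mkdir -p pics; cat > h.py <<'E'
import numpy as np, cv2
from station import arm
def world(name, mask, d, st=None):
    c=arm.calibration(name); K=np.array(c["mtx"]); k=c["k1"]
    v,u=np.nonzero(mask&(d>0)); z=d[v,u]
    p=cv2.undistortPoints(np.stack([u,v],1).astype(float)[:,None],K,np.array([k,0,0,0.]))[:,0]
    P=np.c_[p*z[:,None],z]
    if name=="wrist":
        T=np.array(c["tool_from_camera"]); P=P@T[:3,:3].T+T[:3,3]
        return P@np.array(st["tcp_rot"]).T+np.array(st["position"])
    return (P-np.array(c["t"]))@np.array(c["R"])
E
python3 - <<'E'
from h import *
ims=[]
for n in ["scene","side"]:
    im,d=arm.grab_frame(n); ims.append(im)
    full=world(n,np.ones(d.shape,bool),d)
    for t in ["red_pad","blue_pad","glue","sander","tin"]:
        for o in arm.outline_of(t,n)[:1]:
            m=o["pixels"]; P=world(n,m,d)
            print(n,t,round(o["score"],2),o["rect"],len(P),np.median(P,0).round(),np.percentile(P,3,axis=0).round(),np.percentile(P,97,axis=0).round())
            if "pad" in t:
                hsv=cv2.cvtColor(im,cv2.COLOR_BGR2HSV)
                k=cv2.morphologyEx(m.astype(np.uint8),cv2.MORPH_CLOSE,np.ones((25,25)))>0
                w=k&(hsv[...,1]<60)&(hsv[...,2]>150)
                Q=world(n,w,d)
                if len(Q):print("  white",len(Q),Q.mean(0).round(1),np.ptp(Q,0).round())
cv2.imwrite("pics/a.png",cv2.resize(np.hstack(ims),(800,300)))
print(arm.sense()["t"])
E
```

```text
scene red_pad 0.65 [319.8, 188.0, 358.0, 221.6] 1197 [599. 137.  79.] [527.  96.  73.] [660. 180.  84.]
  white 52 [539.4 140.8  84.3] [30. 26.  8.]
scene blue_pad 0.63 [211.9, 193.9, 260.1, 230.1] 1343 [ 613. -128.   78.] [ 541. -173.   70.] [675. -81.  83.]
  white 54 [ 553.9 -119.1   83.6] [31. 26.  7.]
scene glue 0.89 [262.0, 230.6, 286.1, 292.3] 1282 [806. -43.  83.] [780. -69.   8.] [817. -15. 151.]
scene sander 0.64 [91.5, 223.5, 135.7, 256.5] 905 [ 645. -439.   28.] [ 603. -491.    4.] [ 676. -394.   32.]
scene tin 0.79 [444.2, 195.3, 471.3, 227.8] 814 [619. 458.  58.] [576. 434.   8.] [634. 492.  79.]
side red_pad 0.78 [239.9, 167.7, 281.6, 189.3] 856 [586. 130.  76.] [519.  92.  68.] [654. 180.  81.]
  white 36 [537.3 139.6  81.2] [23. 26.  7.]
side blue_pad 0.79 [244.8, 227.5, 293.3, 258.9] 1246 [ 602. -135.   76.] [ 538. -176.   69.] [668. -87.  81.]
  white 60 [ 553.1 -121.2   81.2] [26. 32.  7.]
side glue 0.92 [317.1, 196.4, 338.6, 238.9] 721 [781. -61.  81.] [756. -73.   3.] [810. -32. 149.]
side sander 0.89 [267.6, 333.3, 301.4, 382.1] 1128 [ 630. -455.   26.] [ 592. -499.    3.] [ 668. -403.   30.]
side tin 0.39 [249.8, 125.1, 255.1, 135.4] 27 [569. 448.  51.] [564. 439.  31.] [573. 453.  72.]
0.6
```

View pics/a.png

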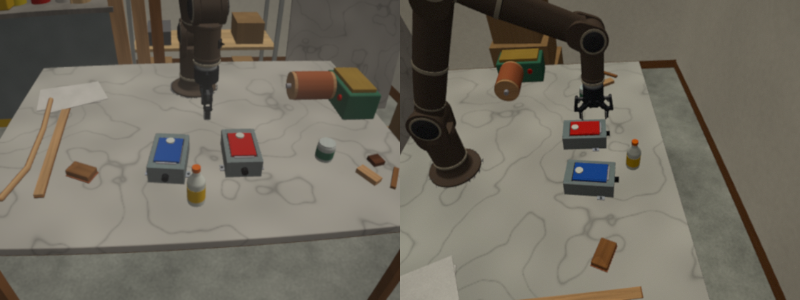

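The left view (scene) shows the red hatch with its white pad at about (231,135), on the robot's side, and the hinge on the far side. The blue hatch is clear of it, and the glue, tin and sander are all away from the path. The red pad is near (538,140,82).

Call:
jog_arm:
  commands:
    - [1,[-17,28,0],0]
    - [1,[-17,28,0],0]
    - [1,[-17,28,0],0]
    - [1,[-17,28,0],0]
    - [1,[-17,28,0],0]

```text
t: 1.02
position: [540.0, 134.3, 230.8]
tcp_rot: [[1.0, 0.002, 0.015], [-0.015, -0.005, 1.0], [0.003, -1.0, -0.005]]
contact_force: [0.8, 0.8, -0.3]
opening: 25.5
```

Call:
jog_arm:
  commands:
    - [1,[0,0,-20],0]
    - [1,[0,0,-20],0]
    - [1,[0,0,-20],0]
    - [1,[0,0,0],0]
    - [1,[0,0,0],0]

```text
t: 1.43
position: [535.9, 145.6, 172.0]
tcp_rot: [[1.0, 0.006, 0.001], [-0.001, 0.001, 1.0], [0.006, -1.0, 0.001]]
contact_force: [0.7, 0.1, 1.5]
opening: 0.0
```

```bash
python3 - <<'E'
from h import *
st=arm.sense(); im,d=arm.grab_frame("wrist")
print(st["position"],st["opening"],st["contact_force"])
hsv=cv2.cvtColor(im,cv2.COLOR_BGR2HSV)
for o in arm.outline_of("red_pad","wrist")[:1]:
    m=o["pixels"]; print(o["score"],o["rect"])
    k=cv2.morphologyEx(cv2.copyMakeBorder(m.astype(np.uint8),60,60,60,60,cv2.BORDER_CONSTANT),cv2.MORPH_CLOSE,np.ones((55,55)))[60:-60,60:-60]>0
    P=world("wrist",m,d,st); print(np.percentile(P,2,axis=0).round(),np.percentile(P,98,axis=0).round())
    w=k&(hsv[...,1]<70)&(hsv[...,2]>130)
    Q=world("wrist",w,d,st); Q=Q[(Q[:,2]>74)&(Q[:,2]<92)]
    if len(Q): print(len(Q),Q.mean(0),np.median(Q,0),np.percentile(Q,2,axis=0),np.percentile(Q,98,axis=0))
cv2.imwrite("pics/b.png",im)
E
```

```text
[535.89680403 145.64071685 172.01228593] 0.0056370710508495655 [0.72955033 0.1438288  1.4707964 ]
0.63 [257.8, 155.2, 438.8, 263.4]
[522.  98.  73.] [657. 183.  82.]
1286 [550.81456272 141.22792631  80.52787338] [541.73099542 141.5020515   81.09682742] [526.88424613 125.2118571   74.12334984] [659.25233287 155.98462731  82.46812907]
```

View pics/b.png

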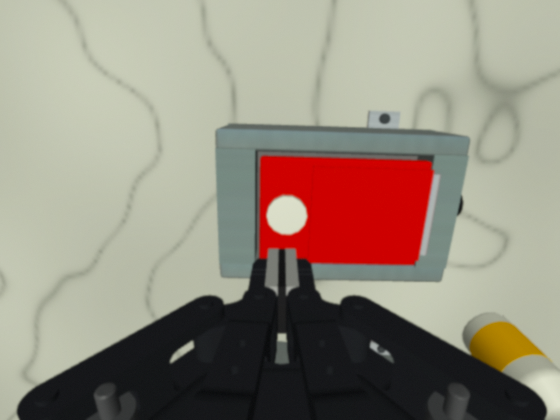

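The wrist view shows the round pad at pixel (287,215) on the hatch's left (robot-side) end, and the fingers shut just beside it. The pad's centre is about (541,141,82), so I need +5 in x and -5 in y.

Call:
jog_arm:
  commands:
    - [1,[5,-5,-20],0]
    - [1,[0,0,-20],0]
    - [1,[0,0,-20],0]
    - [1,[0,0,-12],0]
    - [1,[0,0,0],0]

```text
t: 1.95
position: [547.5, 139.6, 105.9]
tcp_rot: [[1.0, 0.02, 0.005], [-0.006, 0.005, 1.0], [0.02, -1.0, 0.005]]
contact_force: [-0.7, 0.4, 0.1]
opening: -0.0
```

Call:
jog_arm:
  commands:
    - [1,[0,0,0],0]
    - [1,[-5,1,-6],0]
    - [1,[0,0,-6],0]
    - [1,[0,0,-4],0]
    - [1,[0,0,0],0]

```text
t: 2.37
position: [545.2, 140.7, 93.6]
tcp_rot: [[1.0, 0.027, 0.007], [-0.007, 0.007, 1.0], [0.026, -1.0, 0.007]]
contact_force: [0.0, 0.2, 0.4]
opening: -0.1
```

Call:
jog_arm:
  commands:
    - [1,[-4,0,-6],0]
    - [1,[0,0,-5],0]
    - [1,[0,0,-4],0]
    - [1,[0,0,0],0]

```text
t: 2.7
position: [541.6, 141.1, 78.3]
tcp_rot: [[1.0, 0.029, 0.007], [-0.007, 0.007, 1.0], [0.029, -1.0, 0.007]]
contact_force: [-1.1, -0.3, 2.1]
opening: -0.0
```

Call:
jog_arm:
  commands:
    - [1,[0,0,-4],0]
    - [1,[0,0,-3],0]
    - [1,[0,0,-1],0]

```text
t: 2.95
position: [542.0, 141.3, 73.9]
tcp_rot: [[1.0, 0.03, 0.007], [-0.007, 0.007, 1.0], [0.03, -1.0, 0.008]]
contact_force: [-6.8, -1.9, 13.8]
opening: 0.0
```

About 14 N at z = 74 means the pad is at its stop. Lifting off now, up first, then away towards the base (-x).

Call:
jog_arm:
  commands:
    - [1,[0,0,35],0]
    - [1,[-20,0,35],0]
    - [1,[-25,0,30],0]
    - [1,[-25,0,30],0]
    - [1,[-25,0,30],0]

```text
t: 3.37
position: [443.5, 139.2, 231.5]
tcp_rot: [[1.0, 0.019, 0.01], [-0.01, 0.003, 1.0], [0.019, -1.0, 0.004]]
contact_force: [0.3, 0.6, 0.3]
opening: -0.0
```

Call:
jog_arm:
  commands:
    - [1,[-20,0,30],0]
    - [1,[-20,0,30],0]
    - [1,[0,0,0],0]
    - [1,[0,0,0],0]
    - [1,[0,0,0],0]

```text
t: 3.78
position: [399.4, 140.4, 300.6]
tcp_rot: [[1.0, 0.03, 0.007], [-0.008, 0.008, 1.0], [0.03, -1.0, 0.008]]
contact_force: [0.6, 0.1, -0.3]
opening: 0.0
```

Call:
jog_arm:
  commands:
    - [1,[0,0,0],0]
    - [1,[0,0,0],0]
    - [1,[0,0,0],0]
    - [1,[0,0,0],0]
    - [1,[0,0,0],0]

```text
t: 4.2
position: [399.8, 139.4, 296.0]
tcp_rot: [[1.0, 0.023, 0.009], [-0.009, 0.005, 1.0], [0.023, -1.0, 0.005]]
contact_force: [-0.0, -0.0, -0.8]
opening: -0.2
```

```bash
cat > chk.py <<'E'
from h import *
import sys
n=sys.argv[1]; ims=[]
for c in ["scene","side"]:
    im,d=arm.grab_frame(c); ims.append(im[120:330,150:430])
    for t in ["red_hatch","blue_hatch","glue","sander","tin"]:
        for o in arm.outline_of(t,c)[:1]:
            P=world(c,o["pixels"],d); print(c,t,round(o["score"],2),np.median(P,0).round(),"top z",np.percentile(P[:,2],97).round())
cv2.imwrite(f"pics/{n}.png",cv2.resize(np.hstack(ims),(800,300)))
s=arm.sense(); print(s["t"],s["position"],s["contact_force"])
E
python3 chk.py c
```

```text
scene red_hatch 0.84 [610. 137. 120.] top z 164.0
scene blue_hatch 0.64 [ 614. -127.   78.] top z 84.0
scene glue 0.71 [807. -43.  84.] top z 151.0
scene tin 0.9 [618. 458.  58.] top z 79.0
side red_hatch 0.59 [601. 128. 123.] top z 163.0
side blue_hatch 0.57 [ 602. -135.   76.] top z 82.0
side glue 0.87 [780. -62.  85.] top z 148.0
side sander 0.83 [ 631. -455.   27.] top z 30.0
side tin 0.87 [594. 443.  55.] top z 77.0
4.8 [399.71718332 139.60397993 296.91078705] [0.06498364 0.24440284 0.09499901]
```

View pics/c.png

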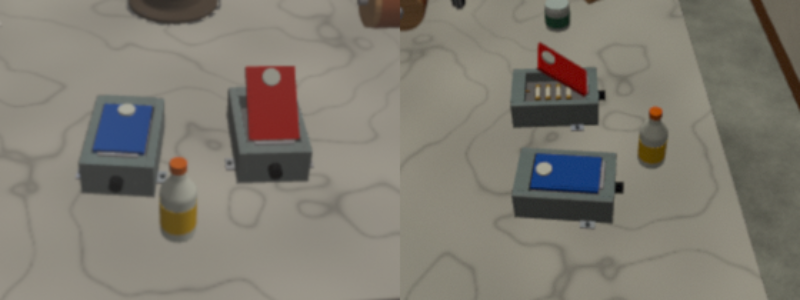

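The red hatch stands open in both views, with its pad at (271,77) on the left and (548,57) on the right. The blue hatch is shut. Next I watch for two seconds.

Call:
jog_arm:
  commands:
    - [1,[0,0,0],0]
    - [1,[0,0,0],0]
    - [1,[0,0,0],0]
    - [1,[0,0,0],0]
    - [1,[0,0,0],0]

```text
t: 5.22
position: [399.7, 139.6, 297.1]
tcp_rot: [[1.0, 0.025, 0.009], [-0.009, 0.006, 1.0], [0.025, -1.0, 0.006]]
contact_force: [0.0, -0.5, -1.4]
opening: -0.4
```

Call:
jog_arm:
  commands:
    - [1,[0,0,0],0]
    - [1,[0,0,0],0]
    - [1,[0,0,0],0]
    - [1,[0,0,0],0]
    - [1,[0,0,0],0]

```text
t: 5.63
position: [399.7, 139.6, 297.1]
tcp_rot: [[1.0, 0.025, 0.009], [-0.009, 0.006, 1.0], [0.025, -1.0, 0.006]]
contact_force: [0.3, -0.2, 0.3]
opening: 0.2
```

Call:
jog_arm:
  commands:
    - [1,[0,0,0],0]
    - [1,[0,0,0],0]
    - [1,[0,0,0],0]
    - [1,[0,0,0],0]
    - [1,[0,0,0],0]

```text
t: 6.05
position: [399.7, 139.6, 297.1]
tcp_rot: [[1.0, 0.025, 0.009], [-0.009, 0.006, 1.0], [0.025, -1.0, 0.006]]
contact_force: [-0.6, -0.2, 0.4]
opening: -0.1
```

Call:
jog_arm:
  commands:
    - [1,[0,0,0],0]
    - [1,[0,0,0],0]
    - [1,[0,0,0],0]
    - [1,[0,0,0],0]
    - [1,[0,0,0],0]

```text
t: 6.47
position: [399.7, 139.6, 297.0]
tcp_rot: [[1.0, 0.025, 0.009], [-0.009, 0.006, 1.0], [0.025, -1.0, 0.006]]
contact_force: [-0.4, 0.1, 0.4]
opening: 0.1
```

```bash
python3 chk.py d
```

```text
scene red_hatch 0.97 [609. 138. 120.] top z 164.0
scene blue_hatch 0.62 [ 616. -128.   78.] top z 84.0
scene glue 0.94 [806. -43.  83.] top z 151.0
scene sander 0.94 [ 644. -440.   28.] top z 32.0
scene tin 0.78 [618. 458.  58.] top z 79.0
side red_hatch 0.55 [599. 129. 122.] top z 162.0
side blue_hatch 0.78 [ 602. -134.   76.] top z 81.0
side glue 0.95 [780. -61.  81.] top z 149.0
side sander 0.56 [ 630. -456.   26.] top z 30.0
side tin 0.78 [593. 442.  59.] top z 77.0
7.0667 [399.75201474 139.64411241 297.05420931] [-0.8397692  -0.06615288 -0.56735166]
```

```bash
python3 -c "
from station import arm
print(arm.job_done())"
```

```text
the job is handed in; nothing more can be done
None
```

I pressed the red pad once with the shut fingertips, down to its stop: about 14 N with the fingertips at z ≈ 74 mm, roughly 8 mm in. I then lifted off and backed away to about 140 mm from the pad horizontally and 297 mm up, and the hatch sprang fully open.

I watched it for more than two seconds, until t = 7.1 s. Both cameras showed the red hatch still open, with its free edge at about 163 mm, unchanged between looks. The blue hatch was shut, and the glue bottle, sanding block and tin were within about 1–2 mm of their first readings.

Two detections gave less to compare. The side camera's first view of the tin was almost hidden, so its first reading there is not comparable; the scene camera shows the tin unmoved. The scene camera also missed the sanding block in one look and found it in place in the next. No check failed. The job is handed in, and no verdict was reported.

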